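# Seat the weighing pan on its pins and zero the scale

### The job

The scale's pan was put back crooked after cleaning and is propped up on the tips of its two locating pins. Without lifting it, gently push it sideways with your fingertips until both its holes drop over the pins and it lies flat; then, with your hand off the pan, press the zero key beside the display. Leave the tub, bottle and check weight where they are.

Things in the scene. Friction and masses are not known exactly. Their poses are not given: they have to be found in the camera images.
- scale: White bench scale, cannot be moved. Origin on the bench below the middle of the pan's home place; x points away from its sloped front panel (and from the robot, to within 0.3 rad), y to the left, z up. Housing under the pan: x -90 to 90, y -100 to 100 mm, top z 46. Front panel: x -181 to -88 mm, same width, rising from z 29 to 46; display at left (+y), zero key at right.
- carrier (a point): Centre of the flat top of the aluminium pan carrier (scale x 0, y 0, z 70 mm), hidden under the pan: x -48 to 48, y -62 to 62 mm, 10 mm thick, on a 44 mm wide boss above the housing. Both locating pins stand on it. Seated, the pan's origin is here.
- pan: Stainless pan, about 0.5 kg, loose: flat plate 180 (x) by 220 (y) by 4 mm, edges turned down 6 mm, so its outer edge is 10 mm high (pan z -6 to 4). Origin: centre of the plate's underside. Seated, its axes are parallel to the scale's and its origin is at scale x 0, y 0, z 70 mm.
- pan_front (a point): Middle of the pan's near edge, at the underside (pan x -90, y 0). At the start the pan is 12 to 26 mm too near (scale -x), up to 22 mm to either side and turned up to 0.17 rad, its far part propped on the pin tips, its near part down on the carrier's front edge (tilt about 0.11 rad), so this edge is low: z about 56 to 68 mm. The pan slides under 3 to 9 N.
- hole0 (a point): Centre of the pan's round hole, 14 mm wide, at the underside: pan x 30, y 45 mm. It belongs on pin0. When both holes come within about 3 mm of their pins the pan drops over them, and the pins then stop it sideways; 5 mm of each pin shows above the plate.
- hole1 (a point): Centre of the pan's slot, 14 (x) by 20 (y) mm, at the underside: pan x 30, y -45 mm. It belongs on pin1.
- pin0 (a point): Foot of the left locating pin: scale x 30, y 45, z 70 mm. Each pin is steel, 9 mm tall and 10 mm thick, tapering from 4 mm up to 5 mm thick at the tip.
- pin1 (a point): Foot of the right locating pin: scale x 30, y -45, z 70 mm.
- zero_key (a joint): Travel of the scale's zero key: 0 up, 0.004 m fully down; a spring lifts it again. Pressing it fully takes about 4.5 N.
- zero_key_top (a point): Centre of the top of the zero key: a grey rectangular key 28 (x) by 36 (y) mm, the only key, on the right part of the front panel (scale x about -141, y -58, z 46 mm), standing 8 mm above the panel and leaning 0.17 rad towards the front like the panel.
- tub: White round weighing tub, 100 mm wide at the rim, 85 mm high, loose; origin under its centre. Beside the scale. Not to be moved.
- water_bottle: White square water bottle, 62 by 62 mm, 132 mm to the top of the cap, bent steel drinking tube above it to 172 mm, loose, upright; origin under its centre. Beside the scale. Not to be moved.
- check_weight: Steel knobbed check weight of 200 g, 34 mm wide, 48 mm high, loose, near the scale's front corner; origin under its centre. Not to be moved.

How it is judged:
On the way, in this order (a step that is already met when the one before it is completed fails the run):
1. the pan lies flat on the carrier with both holes over the pins (horizontal distance between hole0 and pin0 below 0.004 m and horizontal distance between hole1 and pin1 below 0.004 m and z of pan in the frame of scale between 0.0675 and 0.0725 m and angle between pan's own z axis and vertical below 0.025 rad), for 0.2 s.
2. the zero key is pressed down, the pan still seated and nothing of the robot touching it (all of step 1 and value of joint zero_key above 0.0025 m and contact force between each of the arm, the fingers and pan below 0.3 N), for 0.05 s.
At the end, for the whole second after the job is handed in: Pan at rest and flat on the carrier (tilt < 0.025 rad, height within 2.5 mm), each hole centre within 4 mm of its pin's axis; zero key since pressed 2.5 mm or more with the robot off the pan, and up again (< 1 mm); tub, bottle and check weight within 20 mm of their starts (all of step 1 and value of joint zero_key below 0.001 m and linear speed of pan below 0.02 m/s and distance of each of tub, water_bottle, check_weight from where it was at the start of the episode below 0.02 m); the robot touches nothing.
It fails at once if the pan is lifted (more than 20 mm above its seated height) (z of pan in the frame of scale above 0.09 m).
It fails at once if the pan is tipped up or knocked off the scale (tilt over 0.25 rad) (angle between pan's own z axis and vertical above 0.25 rad).
It fails at once if the pan is pushed roughly (over 40 N) (contact force between any of the fingers, the arm and pan above 40 N).
It fails at once if the tub, bottle or check weight is moved (over 20 mm) (distance of any of tub, water_bottle, check_weight from where it was at the start of the episode above 0.02 m).
It also fails if it takes over 72 s, if anything falls off the work surface, if the arm or the gripper's body presses on something with over 40 N, if the wrist force passes 120 N, or if a joint passes its speed limit or range.

### The arm

A 7-joint arm with a two-finger parallel gripper is mounted at the origin on the work surface. World frame = base frame: x ahead of the robot, y to its left, z up, the work surface at z = 0. Lengths are in m, angles in rad, forces in N, time in s.
With the tool pointing down it reaches from about 0.425 to 0.875 m from the base axis. Payload 4.7 kg.
Tool frame: the origin (TCP) lies on the centre line of the jaws, within the pads' length; the fingertips stand 8 mm ahead of it and the grasp point (between the pads) lies 11 mm behind it; z points along the fingers, y is the direction in which the jaws open and shut (so a half turn about z gives the same grasp; the last joint's range is limited). The gripper opens to 87 mm and grips with 3 to 60 N. Pads are 19 mm wide; open, the fingers measure 117 mm over their backs; the gripper's body (75 mm by 190 mm) begins 51 mm behind the grasp point.
Start: joints at [-1.148, 0.321, -0.07, 1.45, 0.023, 1.371, -0.057], TCP at [0.258, 0.596, 0.231] pointing down, gripper open.
Joint ranges: [-2.86, 2.86], [-0.3, 2.09], [-1.38, 1.24], [0.06, 2.45], [-1.56, 4.7], [0.09, 2.05], [-2.69, 2.69]. Speed limits (rad/s): [2.57, 2.57, 3.14, 3.14, 3.14, 3.14, 3.14].

### API

Orientations are given as a rotation vector (axis times angle).
In Python, from bench import status, optics, order gives the robot as it stands.
- The arm moves only by the tool step_arm, never from a script. Its argument "rows" is a list of rows, each a list of 3 entries, a list of its own where there are three numbers: the turn, a rotation vector about the tool's x, y, z in degrees, then the shift along the tool's x, y, z in mm, then the finger opening in mm, from 0 to 87. A call has 1 to 12 rows; each row shifts and turns the pose as measured when the row begins, along the tool's axes as they then stand; what a row does not reach is not made up. A row lasts 1/12 s, in which the tool goes at most 41.7 mm and 7.16 degrees, less where a joint would pass 70% of its speed; a pose out of reach is approached as far as the arm can. A call is refused whole if a number of a shift passes 41.7 or a number of a turn 7.16, either way. A call with a gripper value outside its range is refused whole. The fingers move at their own pace and stop on an object; "grip_force" is the grip in N (left out, the last holds). Time passes only in rows, so rows that do not move let the fingers close. It gives the time, the measured TCP pose, the force and the opening at its end, in the units of the state.
- status.get_state(): the state, without advancing time (a new reading comes with each control period).
- optics.get_image(name): name is "scene" or "top"; returns a dict with "frame" (420x560x3 uint8, red, green, blue), "range_z" (420x560 float32, m along the optical axis (not along the pixel's ray), 0 where there is no reading), "K" (3x3 intrinsics, pixels), "k1" (the pictures are not rectified: a ray, as slopes to the right and down, at radius r is drawn at 1 + k1 r^2 times it, then the intrinsics apply), "R" (3x3) and "t" (3): a world point X has camera coordinates R X + t. Camera axes: x right, y down, z forward; pixel columns grow to the right and rows downward; lengths in m; the calibration is good to about 2 mm. A picture is of the moment at which its call begins.
- order.close_job(): hands the job in, once; it reports no verdict.
The state is a dict: "time": time; "joint_positions": joint angles; "qd": joint speeds; "joint_torque": joint torques, N m; "position": TCP position; "tool_rot": TCP orientation; "ft_force": force on the tool from outside, world axes, zero at the start; "torque": the same for the moment, N m; "grip_width": opening from 0.0 (shut) to 1.0 (fully open).
Only numpy, scipy, OpenCV 4.12 (cv2) and the standard library are available. Lean on these libraries where they do the work, as an engineer would, in place of code of your own. Each camera call takes 0.05 s, during which the arm holds its last target.

## Working session

There is one attempt and no reset: what is moved stays moved. The work goes in short steps, Python scripts to look and compute and a tool call to move; the robot and the scene stay as the last step left them, time stands still between calls to the robot, and variables do not carry over. Pictures are saved under pics/ and viewed, and the job is handed in when it is done.

Besides the shell and the picture viewer there is one more tool, called after "Emit:" by a JSON object that holds its "method" and its "body", one argument or row to a line. step_arm: Moves the arm, as the interface text tells. Its arguments: {"type":"object","properties":{"rows":{"type":"array"},"grip_force":{"type":"number"}},"required":["rows"]}

```bash
mkdir -p pics; ls
cat > h.py <<'E'
import numpy as np, cv2
from bench import status, optics, order
def shot(n,tag):
    d=optics.get_image(n); cv2.imwrite(f'pics/{tag}.png',d['frame'][:,:,::-1]); np.savez(f'{tag}.npz',**d); return d
def load(tag): return dict(np.load(f'{tag}.npz'))
def cloud(d):
    h,w=d['range_z'].shape; u,v=np.meshgrid(np.arange(w,dtype=float),np.arange(h,dtype=float))
    s=cv2.undistortPoints(np.stack([u.ravel(),v.ravel()],1)[:,None],d['K'],np.array([float(d['k1']),0,0,0,0]))[:,0]
    z=d['range_z'].ravel(); P=np.c_[s*z[:,None],z]
    W=(P-d['t'])@d['R']; W[z==0]=np.nan
    return W.reshape(h,w,3)
def ray(d,uv,z):
    s=cv2.undistortPoints(np.array(uv,float).reshape(-1,1,2),d['K'],np.array([float(d['k1']),0,0,0,0]))[:,0]
    D=np.c_[s,np.ones(len(s))]@d['R']; C=-d['R'].T@d['t']
    return C+D*((z-C[2])/D[:,2])[:,None]
def proj(d,X):
    X=np.atleast_2d(X).astype(float); r=cv2.Rodrigues(d['R'])[0]
    return cv2.projectPoints(X,r,d['t'],d['K'],np.array([float(d['k1']),0,0,0,0]))[0][:,0]
E
python3 - <<'E'
from h import *
print(status.get_state())
for n in ['scene','top']:
    d=shot(n,n+'0'); print(n,d['K'],d['k1'],-d['R'].T@d['t'],d['R'][2])
E
```

```text
pics
{'time': 0.0, 'joint_positions': array([-1.14789618,  0.32180723, -0.07004137,  1.45172364,  0.02259556,
        1.37080394, -0.05688619]), 'qd': array([ 0.00057907,  0.00011956,  0.0013416 , -0.00029019, -0.00222664,
        0.00050579,  0.00035666]), 'joint_torque': array([-1.00512563e-03, -4.91293931e+01, -4.04410483e-01, -3.12529314e+01,
       -6.39267149e-02,  4.32761677e-02,  1.59727069e-04]), 'position': array([0.25822587, 0.59589166, 0.229447  ]), 'tool_rot': array([-6.37615760e-01, -3.07591184e+00,  3.03897140e-03]), 'ft_force': array([ 0.59321798,  0.14893376, -0.77915809]), 'torque': array([-0.01362977,  0.01353522, -0.04964294]), 'grip_width': 0.9985096048952695}
scene [[379.60782035   0.         274.65430607]
 [  0.         379.60782035 214.57904578]
 [  0.           0.           1.        ]] 0.030690612312393284 [ 0.99360617 -0.18502042  0.64934717] [-0.55023758  0.31953256 -0.77145159]
top [[465.84654407   0.         277.9970225 ]
 [  0.         465.84654407 209.99174338]
 [  0.           0.           1.        ]] -0.04456700884417681 [0.54592119 0.05247749 1.00998529] [ 0.03528168 -0.02259907 -0.99912186]
```

View pics/scene0.png

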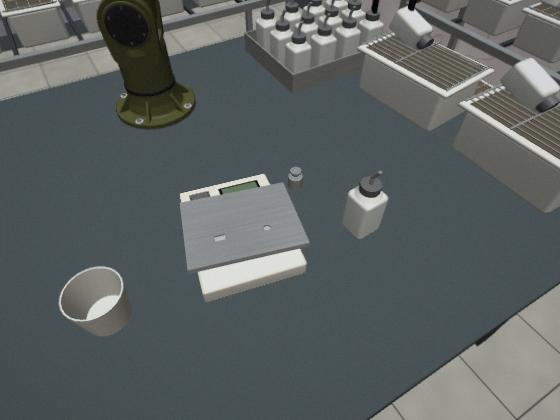

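View pics/top0.png

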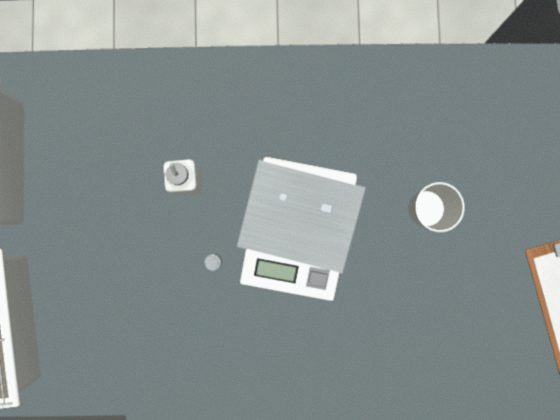

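The top view shows the scale centred near (300,225): the pan is shifted toward the front panel, with the hole at (283,197), the slot at (326,208) and the key at (318,279). The bottle is at (178,175), the weight at (212,262) and the tub at (440,207). Next I'll measure these points.

Run:
```python
from h import *
d=load('top0'); W=cloud(d)
im=d['frame']
big=cv2.resize(im[140:320,140:480],None,fx=2.3,fy=2.3,interpolation=cv2.INTER_CUBIC); cv2.imwrite('pics/topcrop.png',big[:,:,::-1])
for uv in [(260,270),(275,270),(318,279),(318,272),(318,286),(250,280),(330,295),(300,160),(283,197),(326,208),(300,200),(255,175),(340,200),(300,240),(330,255),(178,175),(212,262)]:
    print(uv,W[uv[1],uv[0]].round(4),im[uv[1],uv[0]])
z=W[...,2]
# pan plane fit
m=np.zeros(z.shape,np.uint8); cv2.fillPoly(m,[np.array([[262,168],[355,192],[338,262],[245,238]])],1)
p=W[(m>0)&(z>.05)]; 
A=np.c_[p[:,:2],np.ones(len(p))]; 
for _ in range(4):
    c=np.linalg.lstsq(A,p[:,2],rcond=None)[0]; r=p[:,2]-A@c; k=abs(r)<.006; A=A[k];p=p[k]
print('plane',c,len(p),r.std(),'tilt',np.hypot(*c[:2]))
```

```text
(260, 270) [0.4565 0.0708 0.0401] [161 180 156]
(275, 270) [0.4558 0.0398 0.0413] [162 183 158]
(318, 279) [ 0.4355 -0.0485  0.0472] [161 163 162]
(318, 272) [ 0.4498 -0.049   0.0455] [127 129 130]
(318, 286) [ 0.4195 -0.0494  0.0349] [148 153 153]
(250, 280) [0.4352 0.0925 0.0294] [249 250 250]
(330, 295) [ 0.3997 -0.0743  0.0326] [248 249 249]
(300, 160) [ 0.689  -0.0207  0.0044] [116 128 128]
(283, 197) [0.6051 0.0205 0.0703] [221 229 230]
(326, 208) [ 0.5808 -0.0657  0.0735] [221 228 230]
(300, 200) [ 0.5977 -0.013   0.0807] [181 187 187]
(255, 175) [ 0.6593  0.0779 -0.0038] [172 180 182]
(340, 200) [ 0.5959 -0.0933  0.081 ] [183 187 188]
(300, 240) [ 0.5176 -0.0115  0.0729] [179 187 186]
(330, 255) [ 0.4858 -0.0716  0.0703] [179 187 186]
(178, 175) [0.6474 0.2197 0.1319] [173 176 176]
(212, 262) [0.4763 0.1685 0.051 ] [184 190 190]
plane [ 0.11429902 -0.0251052   0.01258792] 6953 0.0016410650046218246 tilt 0.11702365947883063
```

View pics/topcrop.png

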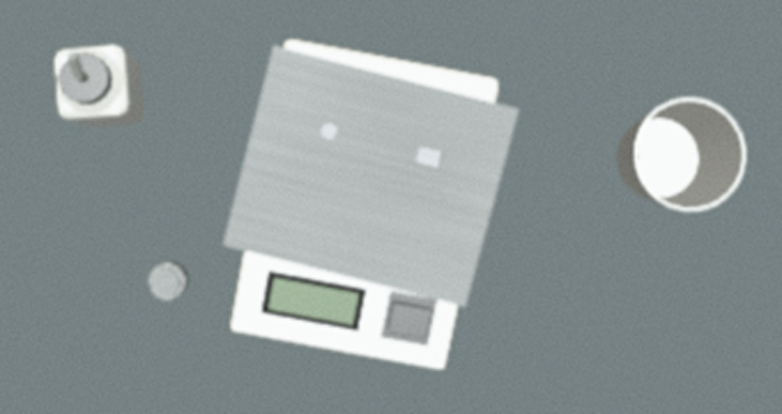

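```bash
cat > meas.py <<'E'
from h import *
def fitline(p): 
    vx,vy,x0,y0=cv2.fitLine(np.float32(p),cv2.DIST_HUBER,0,.01,.01).ravel(); return np.array([vx,vy]),np.array([x0,y0])
def measure(d):
    im=d['frame'].astype(int); 
    g=cv2.resize(d['frame'],None,fx=4,fy=4,interpolation=cv2.INTER_CUBIC)
    W=cloud(d)
    # white pieces
    wm=(im.min(2)>225).astype(np.uint8); wm[:,:225]=0; wm[:,385:]=0; wm[:140]=0; wm[320:]=0
    n,l,s,c=cv2.connectedComponentsWithStats(wm)
    for i in range(1,n): 
        if s[i][4]>5: print('white',s[i],c[i].round(1))
    return wm,l,s,c
if __name__=='__main__':
    d=load('top0'); wm,l,s,c=measure(d)
    im=d['frame']; g=im[...,1].astype(int)
    print(g[190:204,276:291]); print(g[200:216,317:336])
    # front corners
    print(ray(d,[(240.5,283.5),(333.5,300)],.029), ray(d,[(264,157.5),(356,175)],.046))
E
python3 meas.py
```

```text
white [264 158  92  27 661] [315.9 170.5]
white [ 241  249   97   51 1708] [285.8 277.4]
[[191 187 193 192 188 188 191 192 198 193 192 189 191 191 188]
 [187 189 192 191 189 188 191 193 189 191 192 189 191 189 192]
 [192 189 191 188 190 190 190 189 189 188 188 190 190 188 188]
 [190 190 192 191 195 199 203 208 200 192 187 189 189 190 191]
 [189 190 189 191 206 220 223 224 220 206 196 189 189 188 190]
 [190 189 189 199 218 225 227 228 228 225 207 194 184 191 191]
 [192 192 193 210 222 229 229 230 229 227 209 191 187 192 188]
 [195 195 195 209 223 228 227 229 228 223 208 190 185 188 186]
 [193 193 196 205 219 226 227 228 226 215 198 193 187 187 187]
 [190 191 193 198 209 217 225 226 222 207 192 188 190 190 186]
 [191 192 189 190 194 201 211 212 209 199 194 191 191 193 196]
 [189 190 192 190 190 190 195 192 194 193 191 192 192 191 190]
 [191 188 190 192 190 192 190 190 190 192 188 188 192 189 192]
 [188 189 185 187 190 191 190 186 191 188 190 189 189 188 186]]
[[184 186 186 184 185 185 185 185 184 185 187 187 187 188 185 187 186 187
  186]
 [187 184 186 182 187 186 185 184 187 186 186 1
[... 626 characters left out ...]
 229 229 230 229 230 228 227 216 193 183 187 190
  187]
 [182 182 184 190 202 217 222 224 229 229 228 229 229 217 193 184 187 188
  187]
 [182 184 181 181 186 191 199 208 212 218 220 227 229 211 189 186 188 189
  191]
 [188 190 190 185 185 184 184 187 190 192 198 206 211 202 188 189 189 185
  188]
 [184 189 186 187 186 185 185 184 184 183 183 188 189 188 180 186 187 186
  187]
 [181 184 184 184 189 189 190 188 187 184 184 186 181 179 184 182 181 185
  185]
 [180 184 184 181 183 182 187 190 187 186 186 188 190 188 185 186 182 185
  186]]
[[ 0.42831968  0.1125307   0.029     ]
 [ 0.38846935 -0.08192308  0.029     ]] [[ 0.68982761  0.0571663   0.046     ]
 [ 0.64926603 -0.13390203  0.046     ]]
```

```bash
cat > meas2.py <<'E'
from meas import *
def edge_pts(d,uvA,uvB,n=40,half=5,sign=None,ch=None):
    """subpixel strongest gradient along normals of segment"""
    g=cv2.GaussianBlur(d['frame'].mean(2).astype(np.float32),(0,0),.7)
    A=np.float32(uvA);B=np.float32(uvB); t=(B-A)/np.linalg.norm(B-A); nn=np.array([-t[1],t[0]])
    o=np.arange(-half,half+.01,.25); out=[]
    for f in np.linspace(.08,.92,n):
        p=A+f*(B-A)+o[:,None]*nn
        v=cv2.remap(g,np.float32(p[:,0])[None],np.float32(p[:,1])[None],cv2.INTER_CUBIC)[0]
        gr=np.gradient(v); gr=gr*(sign or 1) if sign else abs(gr)
        k=gr.argmax(); w=np.clip(gr[max(0,k-4):k+5],0,None); out.append(p[max(0,k-4):k+5].T@w/w.sum())
    return np.array(out)
def robust(P):
    return fitline(P[:,:2])
E
python3 - <<'E'
from meas2 import *
d=load('top0')
def ang(v): 
    a=np.arctan2(v[1],v[0]); return a
fr=robust(ray(d,edge_pts(d,(240.5,284),(333.5,300)),.029))
re=robust(ray(d,edge_pts(d,(264,157.5),(356,174.5)),.046))
print('front',fr,'rear',re)
# sides of front panel: z varies; use mid z approx by interpolation
def side(a,b,z0,z1):
    e=edge_pts(d,a,b); n=len(e); f=np.linspace(.08,.92,n)
    return robust(np.array([ray(d,[p],z0+(z1-z0)*q)[0] for p,q in zip(e,f)]))
L=side((240.5,283),(246,254),.029,.041); R=side((334,299),(339,275),.029,.041)
print('L',L,'R',R)
for nme,(v,p) in dict(fr=fr,re=re,L=L,R=R).items(): print(nme,ang(v))
th=np.arctan(-fr[0][0]/fr[0][1]); th2=np.arctan(-re[0][0]/re[0][1]); print(th,th2)
E
python3 - <<'E'
from meas2 import *
d=load('top0'); W=cloud(d)
# panel heights
z=W[...,2]; print(z[281:300:3,244:330:12].round(3)); print('rear',z[160:178:3,270:350:12].round(3))
E
```

```text
front (array([0.20817424, 0.9780918 ], dtype=float32), array([0.40803388, 0.01850264], dtype=float32)) rear (array([0.20850933, 0.97802037], dtype=float32), array([ 0.67203  , -0.0411938], dtype=float32))
L (array([ 0.9782176 , -0.20758209], dtype=float32), array([0.4620321 , 0.10810619], dtype=float32)) R (array([ 0.9824011 , -0.18678367], dtype=float32), array([ 0.42004943, -0.0870079 ], dtype=float32))
fr 1.3610884
re 1.3607458
L -0.20910256
R -0.18788718
-0.20970795 -0.21005054
[[ 0.034  0.03   0.034  0.033  0.038  0.034  0.046  0.036]
 [ 0.002  0.036  0.032  0.031  0.033  0.033  0.047  0.034]
 [ 0.001 -0.003  0.031  0.032  0.031  0.033  0.037  0.033]
 [-0.001  0.001 -0.     0.028  0.031  0.035  0.029  0.037]
 [-0.    -0.     0.004  0.     0.002  0.031  0.034  0.036]
 [ 0.005  0.001 -0.003  0.004 -0.001  0.001  0.032  0.032]
 [-0.001  0.001  0.001  0.001 -0.001  0.     0.002  0.034]]
rear [[ 0.047 -0.001 -0.002  0.002 -0.002  0.004  0.001]
 [ 0.089  0.046  0.044  0.003 -0.002  0.003  0.002]
 [ 0.087  0.088  0.047  0.046 -0.003 -0.003 -0.002]
 [ 0.088  0.085  0.046  0.046  0.045  0.001  0.001]
 [ 0.085  0.088  0.088  0.046  0.044  0.043  0.044]
 [ 0.087  0.086  0.088  0.088  0.047  0.051  0.046]]
```

```bash
cat > pan.py <<'E'
from meas2 import *
O=np.array([.5848,-.0201]); TH=-.2098
ex=np.array([np.cos(TH),np.sin(TH)]); ey=np.array([-ex[1],ex[0]])
def toS(P): return np.array([(P[:2]-O)@ex,(P[:2]-O)@ey])
def toW(s): return O+s[0]*ex+s[1]*ey
def rayplane(d,uv,c):
    X=[]
    for q in np.atleast_2d(uv):
        a=ray(d,[q],0.)[0]; b=ray(d,[q],.1)[0]
        f=lambda P:P[2]-(c[0]*P[0]+c[1]*P[1]+c[2])
        t=f(a)/(f(a)-f(b)); X.append(a+t*(b-a))
    return np.array(X)
def corners(d,guess,c):
    ls=[]
    for i in range(4):
        ls.append(robust(rayplane(d,edge_pts(d,guess[i],guess[(i+1)%4],half=4),c)))
    cs=[]
    for i in range(4):
        (v,p),(w,q)=ls[i-1],ls[i]
        t=np.linalg.solve(np.c_[v,-w],q-p); cs.append(p+t[0]*v)
    return np.array(cs),ls
def centroid(d,box):
    x0,y0,x1,y1=box; g=d['frame'][y0:y1,x0:x1].mean(2); b=np.median(g); w=np.clip(g-b-8,0,30)
    v,u=np.mgrid[y0:y1,x0:x1]; return (u*w).sum()/w.sum(),(v*w).sum()/w.sum()
E
python3 - <<'E'
from pan import *
d=load('top0'); c=np.array([ 0.1143,-0.0251,0.01259])
cs,ls=corners(d,[(260,161),(364.5,187),(341.5,271.5),(238,246)],c)
print('corners (farL,farR,nearR,nearL)');
for p in cs: print(p.round(4),toS(p).round(4))
for i in range(4): print(i,np.linalg.norm(cs[i]-cs[(i+1)%4]).round(4), 'ang',np.arctan2(*(ls[i][0][::-1])).round(4))
n=np.array([-c[0],-c[1],1]); n/=np.linalg.norm(n)
for b in [(276,189,292,204),(318,200,337,216)]:
    uv=centroid(d,b); P=rayplane(d,uv,c)[0]; Q=P-.004*n; print(uv,P.round(4),Q.round(4),toS(Q).round(4))
g=cv2.cvtColor(d['frame'],cv2.COLOR_RGB2GRAY)
E
```

```text
corners (farL,farR,nearR,nearL)
[0.6795 0.0686] [0.0741 0.1065]
[ 0.6195 -0.1433] [ 0.0596 -0.1133]
[ 0.4478 -0.0951] [-0.1183 -0.1019]
[0.5096 0.1167] [-0.1021  0.1181]
0 0.2203 ang 1.2952
1 0.1783 ang -0.2739
2 0.2206 ang 1.2872
3 0.1766 ang -0.2757
(np.float64(282.5453310696095), np.float64(196.58064516129033)) [0.6053 0.0217 0.0812] [0.6058 0.0216 0.0773] [0.0118 0.0452]
(np.float64(325.8640488656195), np.float64(207.7608202443281)) [ 0.581  -0.0645  0.0806] [ 0.5814 -0.0646  0.0766] [ 0.006  -0.0442]
```

Cross-checks: the pan measures 220 × 178 mm and the holes are 90 mm apart, both matching the given sizes. In the scale frame, hole0 is at (11.8, 45.2), hole1 at (6.0, −44.2), and the relative yaw is −0.066 rad. The pan needs about +21 mm in x and a CCW turn of 0.066 rad. I'll push the near edge with both open fingertips held square to the scale, starting with the approach at height.

Emit:
{"method": "step_arm", "body": {
  "rows": [
    [[0,0,0],[-28,-26,0],87],
    [[0,0,0],[-28,-26,0],87],
    [[0,0,0],[-28,-26,0],87],
    [[0,0,0],[-28,-26,0],87],
    [[0,0,0],[-28,-26,0],87],
    [[0,0,0],[-28,-26,0],87],
    [[0,0,0],[-28,-26,0],87],
    [[0,0,0],[-28,-26,0],87],
    [[0,0,0],[-28,-26,0],87],
    [[0,0,0],[-28,-26,0],87],
    [[0,0,0],[-28,-26,0],87],
    [[0,0,0],[-28,-26,0],87]
  ]
}}

```text
time: 1.1
position: [0.4423, 0.1657, 0.2211]
tool_rot: [-0.605, -3.072, 0.01]
ft_force: [1.1, -0.2, 0.2]
grip_width: 1.0
```

```bash
cat > go.py <<'E'
from pan import *
from scipy.spatial.transform import Rotation as Ro
import sys
def go(sx,sy,z):
    s=status.get_state(); R=Ro.from_rotvec(s['tool_rot']); p=s['position']
    T=np.r_[toW((sx,sy)),z]; 
    Rt=np.c_[np.r_[-ex,0],np.r_[ey,0],[0,0,-1]]
    e=(R.inv()*Ro.from_matrix(Rt)).as_rotvec(degrees=True)
    print('t',round(s['time'],2),'S',(toS(p)*1e3).round(1),'z',(p[2]*1e3).round(1),'turn deg',e.round(2),'shift mm',((T-p)@R.as_matrix()*1e3).round(1),'F_S',(np.r_[s['ft_force'][:2]@ex,s['ft_force'][:2]@ey,s['ft_force'][2]]).round(2),'grip',s['grip_width'].round(3))
if __name__=='__main__': go(*map(float,sys.argv[1:4]))
E
python3 go.py -.145 0 .2
```

```text
Traceback (most recent call last):
  File "go.py", line 10, in <module>
    if __name__=='__main__': go(*map(float,sys.argv[1:4]))
                             ~~^^^^^^^^^^^^^^^^^^^^^^^^^^^
  File "go.py", line 9, in go
    print('t',round(s['time'],2),'S',(toS(p)*1e3).round(1),'z',(p[2]*1e3).round(1),'turn deg',e.round(2),'shift mm',((T-p)@R.as_matrix()*1e3).round(1),'F_S',(np.r_[s['ft_force'][:2]@ex,s['ft_force'][:2]@ey,s['ft_force'][2]]).round(2),'grip',s['grip_width'].round(3))
                                                                                                                                                                                                                                                 ^^^^^^^^^^^^^^^^^^^^^
AttributeError: 'float' object has no attribute 'round'
```

```bash
sed -i "s/s\['grip_width'\].round(3)/round(s['grip_width'],3)/" go.py; python3 go.py -.12 0 .2
```

```text
t 1.1 S [-178.   152.1] z 221.1 turn deg [ -0.44  -0.57 -10.25] shift mm [ -84.4 -139.1   21.5] F_S [1.11 0.02 0.16] grip 1.0
```

Emit:
{"method": "step_arm", "body": {
  "rows": [
    [[0,0,-2],[-14,-23,0],87],
    [[0,0,-2],[-14,-23,0],87],
    [[0,0,-2],[-14,-23,0],87],
    [[0,0,-2],[-14,-23,0],87],
    [[0,0,-2],[-13,-23,0],87],
    [[0,0,0],[-10,-20,0],87],
    [[0,0,0],[0,0,0],87]
  ]
}}

```text
time: 1.68
position: [0.4783, -0.006, 0.2199]
tool_rot: [-0.345, -3.111, 0.013]
ft_force: [0.7, -1.1, 0.0]
grip_width: 1.0
```

```bash
python3 go.py -.145 0 .12
```

```text
t 1.68 S [-107.1   -8.4] z 219.9 turn deg [-0.56 -0.62 -0.63] shift mm [ 36.9   8.9 100.2] F_S [ 0.91 -0.9   0.01] grip 1.0
```

Emit:
{"method": "step_arm", "body": {
  "rows": [
    [[-0.5,-0.6,-0.6],[15,4,5],87],
    [[0,0,0],[14,4,20],87],
    [[0,0,0],[10,1,30],87],
    [[0,0,0],[0,0,30],87],
    [[0,0,0],[0,0,20],87],
    [[0,0,0],[0,0,0],87],
    [[0,0,0],[0,0,0],87]
  ]
}}

```text
time: 2.27
position: [0.44, 0.0114, 0.1114]
tool_rot: [0.338, 3.123, 0.002]
ft_force: [0.1, 0.4, 0.9]
grip_width: 1.004
```

```bash
python3 go.py -.143 0 .064
```

```text
t 2.27 S [-148.2    0.7] z 111.4 turn deg [ 0.07  0.03 -0.33] shift mm [-5.2 -0.7 47.4] F_S [0.05 0.37 0.89] grip 1.004
```

Emit:
{"method": "step_arm", "body": {
  "rows": [
    [[0,0,-0.3],[0,0,20],87],
    [[0,0,0],[0,0,15],87],
    [[0,0,0],[0,0,8],87],
    [[0,0,0],[0,0,4],87],
    [[0,0,0],[0,0,0],87]
  ]
}}

```text
time: 2.68
position: [0.4447, 0.0134, 0.0685]
tool_rot: [0.326, 3.116, 0.007]
ft_force: [-0.0, -0.1, 0.2]
grip_width: 0.996
```

```bash
python3 go.py -.133 0 .0625; python3 -c "
from h import *
shot('scene','scene1');shot('top','top1')"
```

```text
t 2.68 S [-144.     3.6] z 68.5 turn deg [0.3  0.45 0.06] shift mm [-11.   -3.6   6. ] F_S [ 0.02 -0.11  0.21] grip 0.996
```

View pics/scene1.png

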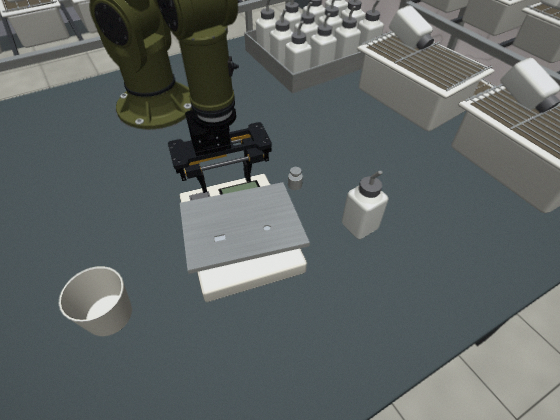

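View pics/top1.png

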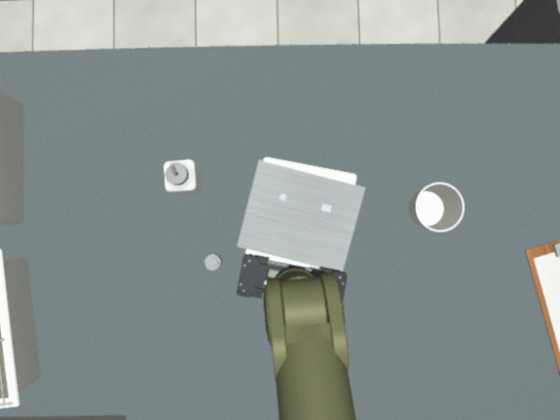

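The fingers straddle the front panel ahead of the pan's near edge, at rows 180–190 in the scene view. Both holes stay visible from above at (283,197) and (326,208). I'll lower the last few millimetres and start pushing.

Emit:
{"method": "step_arm", "body": {
  "rows": [
    [[0.3,0.4,0],[0,-3,4],87],
    [[0,0,0],[-2,-1,2],87],
    [[0,0,0],[-3,0,0],87],
    [[0,0,0],[-2,0,0],87],
    [[0,0,0],[-2,0,0],87],
    [[0,0,0],[0,0,0],87]
  ]
}}

```text
time: 3.28
position: [0.4567, 0.0072, 0.0656]
tool_rot: [0.327, 3.118, 0.003]
ft_force: [-0.7, -0.6, -0.3]
grip_width: 0.998
```

```bash
python3 go.py -.125 0 .0625
```

```text
t 3.28 S [-131.    0.] z 65.6 turn deg [0.14 0.36 0.04] shift mm [-6.  -0.   3.1] F_S [-0.51 -0.75 -0.32] grip 0.998
```

Emit:
{"method": "step_arm", "body": {
  "rows": [
    [[0,0.3,0],[0,0,3],87],
    [[0,0,0],[0,0,2],87],
    [[0,0,0],[-2,0,0],87],
    [[0,0,0],[-2,0,0],87],
    [[0,0,0],[-2,0,0],87],
    [[0,0,0],[0,0,0],87]
  ]
}}

```text
time: 3.78
position: [0.463, 0.0059, 0.0599]
tool_rot: [0.328, 3.124, 0.004]
ft_force: [-0.2, 0.4, -0.2]
grip_width: 0.997
```

```bash
python3 go.py -.118 0 .0625
```

```text
t 3.78 S [-124.5    0. ] z 59.9 turn deg [0.13 0.01 0.04] shift mm [-6.5 -0.  -2.6] F_S [-0.27  0.33 -0.24] grip 0.997
```

Emit:
{"method": "step_arm", "body": {
  "rows": [
    [[0,0,0],[-1,0,-2],87],
    [[0,0,0],[-2,0,0],87],
    [[0,0,0],[-2,0,0],87],
    [[0,0,0],[-2,0,0],87],
    [[0,0,0],[-2,0,0],87],
    [[0,0,0],[0,0,0],87]
  ]
}}

```text
time: 4.28
position: [0.4663, 0.0032, 0.0602]
tool_rot: [-0.33, -3.11, -0.001]
ft_force: [-2.5, 0.6, 1.0]
grip_width: 1.0
```

```bash
python3 go.py -.118 0 .0625
```

```text
t 4.28 S [-120.8   -1.9] z 60.2 turn deg [-0.04 -0.78 -0.09] shift mm [-2.7  1.9 -2.4] F_S [-2.58  0.05  1.04] grip 1.0
```

Emit:
{"method": "step_arm", "body": {
  "rows": [
    [[0,-0.4,0],[-3,1,-1],87],
    [[0,0,0],[-3,1,0],87],
    [[0,0,0],[-3,0,0],87],
    [[0,0,0],[-3,0,0],87]
  ]
}}

```text
time: 4.62
position: [0.4732, 0.0021, 0.0594]
tool_rot: [-0.33, -3.106, 0.003]
ft_force: [-7.5, 1.4, 1.6]
grip_width: 1.002
```

```bash
python3 go.py -.118 0 .0625;  python3 -c "
from h import *
d=shot('top','top2');cv2.imwrite('pics/top2c.png',cv2.resize(d['frame'][140:320,200:400,::-1],None,fx=3,fy=3,interpolation=cv2.INTER_CUBIC))"
```

```text
t 4.62 S [-113.7   -1.5] z 59.4 turn deg [-0.22 -1.04 -0.12] shift mm [ 4.3  1.5 -3. ] F_S [-7.62 -0.24  1.6 ] grip 1.002
```

View pics/top2c.png

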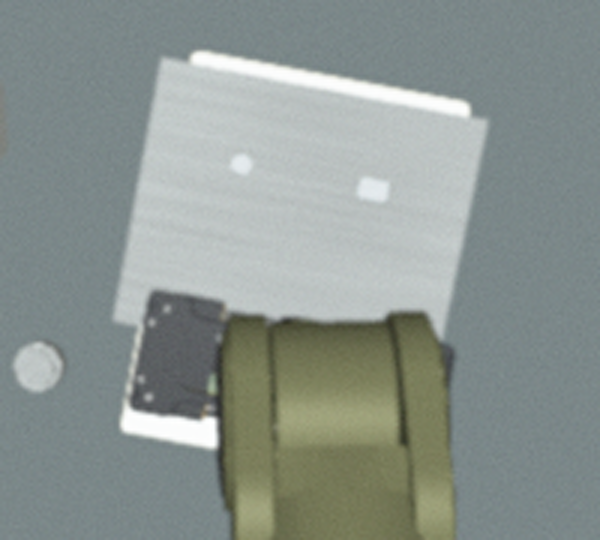

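The pan's far edge now runs parallel to the housing. The hole is at crop (241,164) and the slot at (373,190), so I'll measure both.

```bash
cat > holes.py <<'E'
from pan import *
def holes(d,c=np.array([0.1143,-0.0251,0.01259]),show=True,zt=None):
    im=d['frame'].astype(int); ys,xs=slice(165,235),slice(255,355)
    m=(im[ys,xs].min(2)>208).astype(np.uint8)
    n,l,s,ce=cv2.connectedComponentsWithStats(m)
    out=[]
    for i in range(1,n):
        if 20<s[i][4]<250:
            u,v=ce[i]+[255,165]; b=(int(u)-9,int(v)-8,int(u)+11,int(v)+9); uv=centroid(d,b)
            nn=np.array([-c[0],-c[1],1]); Q=rayplane(d,uv,c)[0]-.004*nn/np.linalg.norm(nn); out.append((uv,s[i][4],toS(Q)*1e3))
    for o in out: print(np.round(o[0],1),o[1],'S mm',o[2].round(1))
if __name__=='__main__':
    import sys; holes(shot('top',sys.argv[1]))
E
python3 -c "
from holes import *
holes(load('top0'));holes(load('top2'))"
```

```text
[282.5 196.6] 29 S mm [11.8 45.2]
[325.9 207.8] 51 S mm [  6.  -44.2]
[280.  194.3] 35 S mm [15.3 51. ]
[324.  202.7] 61 S mm [ 15.1 -38.5]
```

The yaw is now corrected: hole x is 15.3 and 15.1. However, the pan drifted about +6 mm in y. I'll back off, turn the gripper 90°, and push the left edge squarely with both fingertips before finishing the x push.

Emit:
{"method": "step_arm", "body": {
  "rows": [
    [[0,-0.5,0],[6,0,0],87],
    [[0,-0.5,0],[10,0,0],87],
    [[0,0,0],[8,0,-5],87],
    [[0,0,0],[0,0,-25],87],
    [[0,0,0],[0,0,-35],87],
    [[0,0,0],[0,0,-35],87],
    [[0,0,0],[0,0,0],87]
  ]
}}

```text
time: 5.25
position: [0.454, 0.0087, 0.1638]
tool_rot: [0.325, 3.105, -0.006]
ft_force: [2.4, -0.1, 0.3]
grip_width: 0.996
```

```bash
python3 go.py 0 .15 .16; python3 -c "
from bench import status
print(status.get_state()['joint_positions'].round(2))"; python3 holes.py top3
```

```text
t 5.25 S [-134.     0.9] z 163.8 turn deg [-0.1   1.13  0.07] shift mm [-134.1  148.9    6.2] F_S [2.36 0.42 0.3 ] grip 0.996
[-0.56 -0.09  0.46  2.03  0.05  1.17  1.24]
[280. 194.] 37 S mm [15.8 51.1]
[323.8 202.4] 65 S mm [ 15.6 -38.1]
```

Emit:
{"method": "step_arm", "body": {
  "rows": [
    [[0,1,0],[-10,0,-10],87],
    [[0,0,7],[-15,0,-10],87],
    [[0,0,7],[0,0,-10],87],
    [[0,0,0],[0,0,0],87]
  ]
}}

```text
time: 5.63
position: [0.4797, 0.0045, 0.192]
tool_rot: [0.715, 3.051, 0.002]
ft_force: [0.4, -0.1, 0.3]
grip_width: 0.997
```

```bash
python3 go.py 0 .15 .18; python3 -c "
from bench import status
print(status.get_state()['joint_positions'].round(2))"
```

```text
t 5.63 S [-107.9    2.1] z 192.0 turn deg [  0.11   0.44 -14.34] shift mm [-67.8 170.   13. ] F_S [ 0.43 -0.03  0.34] grip 0.997
[-0.54 -0.04  0.47  1.93  0.02  1.24  1.03]
```

Emit:
{"method": "step_arm", "body": {
  "rows": [
    [[0,0,7],[0,0,0],87],
    [[0,0,7],[0,0,0],87],
    [[0,0,7],[0,0,0],87],
    [[0,0,7],[0,0,0],87],
    [[0,0,7],[0,0,0],87],
    [[0,0,7],[0,0,0],87],
    [[0,0,7],[0,0,0],87],
    [[0,0,7],[0,0,0],87],
    [[0,0,7],[0,0,0],87],
    [[0,0,7],[0,0,0],87],
    [[0,0,6],[0,0,0],87],
    [[0,0,0],[0,0,0],87]
  ]
}}

```text
time: 6.63
position: [0.478, 0.0053, 0.1783]
tool_rot: [2.457, 1.941, 0.012]
ft_force: [-0.3, 0.1, 0.5]
grip_width: 0.998
```

```bash
sed -i 's/^    e=(R.inv/    if len(sys.argv)>4: Rt=Rt@Ro.from_euler("z",90,degrees=True).as_matrix()\n    e=(R.inv/' go.py; python3 go.py 0 .15 .18 1
```

```text
t 6.63 S [-109.8    2.6] z 178.3 turn deg [ 0.74  0.06 -1.35] shift mm [149.9 106.3  -0.5] F_S [-0.34  0.06  0.5 ] grip 0.998
```

Emit:
{"method": "step_arm", "body": {
  "rows": [
    [[0.7,0,-1.3],[25,18,0],87],
    [[0,0,0],[25,18,0],87],
    [[0,0,0],[25,18,0],87],
    [[0,0,0],[25,18,0],87],
    [[0,0,0],[25,18,0],87],
    [[0,0,0],[25,18,0],87],
    [[0,0,0],[0,0,0],87]
  ]
}}

```text
time: 7.22
position: [0.6165, 0.1349, 0.1703]
tool_rot: [-2.402, -2.024, 0.0]
ft_force: [-1.2, 0.9, 0.6]
grip_width: 0.996
```

```bash
python3 go.py -.005 .142 .078 1
```

```text
t 7.22 S [ -1.3 158.2] z 170.3 turn deg [-0.04 -0.02  2.25] shift mm [-16.1  -4.3  92.3] F_S [-1.37  0.62  0.59] grip 0.996
```

Emit:
{"method": "step_arm", "body": {
  "rows": [
    [[0,0,1.2],[-8,-8,15],87],
    [[0,0,1],[-5,-5,25],87],
    [[0,0,0],[0,0,25],87],
    [[0,0,0],[0,0,15],87],
    [[0,0,0],[0,0,8],87],
    [[0,0,0],[0,0,0],87]
  ]
}}

```text
time: 7.72
position: [0.6007, 0.1258, 0.0736]
tool_rot: [2.405, 2.018, -0.002]
ft_force: [-0.8, 0.0, 0.6]
grip_width: 1.001
```

```bash
python3 go.py -.01 .132 .071 1; python3 holes.py top4
```

```text
t 7.72 S [-14.9 146.1] z 73.6 turn deg [0.07 0.14 2.01] shift mm [-14.2   4.4   2.7] F_S [-0.74 -0.12  0.63] grip 1.001
[280.  194.1] 39 S mm [15.8 51.1]
[323.8 202.4] 66 S mm [ 15.6 -38.1]
```

Emit:
{"method": "step_arm", "body": {
  "rows": [
    [[0,0,1.5],[-4,3,2],87],
    [[0,0,0.8],[-4,2,1],87],
    [[0,0,0],[-3,0,0],87],
    [[0,0,0],[-2,0,0],87],
    [[0,0,0],[0,0,0],87]
  ]
}}

```text
time: 8.18
position: [0.6069, 0.1105, 0.0756]
tool_rot: [2.443, 1.965, 0.01]
ft_force: [1.2, 1.0, 0.2]
grip_width: 0.995
```

```bash
python3 go.py -.01 .119 .071 1
```

```text
t 8.18 S [ -5.6 132.4] z 75.6 turn deg [ 0.52 -0.06 -0.38] shift mm [-13.4  -4.4   4.5] F_S [0.95 1.22 0.23] grip 0.995
```

Emit:
{"method": "step_arm", "body": {
  "rows": [
    [[0.4,0,-0.4],[-3,-4,4],87],
    [[0,0,0],[-3,0,1],87],
    [[0,0,0],[-2,0,0],87],
    [[0,0,0],[-2,0,0],87],
    [[0,0,0],[0,0,0],87]
  ]
}}

```text
time: 8.6
position: [0.6014, 0.1054, 0.072]
tool_rot: [-2.436, -1.979, -0.014]
ft_force: [0.6, 0.6, -0.8]
grip_width: 0.999
```

```bash
python3 go.py -.01 .119 .071 1; python3 holes.py top5
```

```text
t 8.6 S [ -9.9 126.2] z 72.0 turn deg [ 0.2  -0.48  0.2 ] shift mm [-7.2 -0.1  0.9] F_S [ 0.46  0.7  -0.8 ] grip 0.999
[281.1 194.4] 35 S mm [15.6 48.9]
[325.  202.5] 63 S mm [ 15.9 -40.5]
```

Emit:
{"method": "step_arm", "body": {
  "rows": [
    [[0,-0.3,0.2],[-2,0,0],87],
    [[0,0,0],[-2,0,0],87],
    [[0,0,0],[-2,0,0],87],
    [[0,0,0],[0,0,0],87]
  ]
}}

```text
time: 8.98
position: [0.6001, 0.101, 0.0719]
tool_rot: [-2.44, -1.978, -0.008]
ft_force: [-0.4, 1.4, 0.6]
grip_width: 0.999
```

```bash
python3 go.py -.01 .119 .071 1; python3 holes.py top6
```

```text
t 8.98 S [-10.3 121.7] z 71.9 turn deg [ 0.19 -0.24  0.07] shift mm [-2.7  0.3  0.9] F_S [-0.71  1.31  0.6 ] grip 0.999
[283. 195.] 39 S mm [15.  44.8]
[327.1 203.3] 65 S mm [ 15.1 -44.9]
```

The holes are now at (15.0, 44.8) and (15.1, −44.9), so yaw and y are right and only +15 mm in x remains. I'll retreat and return to the front.

Emit:
{"method": "step_arm", "body": {
  "rows": [
    [[0,0,0],[6,0,0],87],
    [[0,0,0],[12,0,0],87],
    [[0,0,0],[10,0,-10],87],
    [[0,0,0],[0,0,-30],87],
    [[0,0,0],[0,0,-38],87],
    [[0,0,0],[0,0,-38],87],
    [[0,0,-2],[-25,-18,0],87],
    [[0,0,-7],[-25,-18,0],87],
    [[0,0,-7],[-25,-20,0],87],
    [[0,0,-7],[-20,-25,0],87],
    [[0,0,-7],[-15,-28,0],87],
    [[0,0,-7],[0,0,0],87]
  ]
}}

```text
time: 10.03
position: [0.4921, 0.0226, 0.2002]
tool_rot: [1.663, 2.652, -0.002]
ft_force: [-0.5, 0.3, 0.1]
grip_width: 1.002
```

Emit:
{"method": "step_arm", "body": {
  "rows": [
    [[0,0,-7],[0,0,0],87],
    [[0,0,-7],[0,0,0],87],
    [[0,0,-7],[0,0,0],87],
    [[0,0,-7],[0,0,0],87],
    [[0,0,-7],[0,0,0],87],
    [[0,0,-7],[0,0,0],87],
    [[0,0,-7],[0,0,0],87],
    [[0,0,0],[0,0,0],87]
  ]
}}

```text
time: 10.7
position: [0.494, 0.023, 0.2096]
tool_rot: [0.371, 3.1, -0.008]
ft_force: [-0.4, -0.4, 0.9]
grip_width: 1.0
```

```bash
python3 go.py -.14 0 .12; python3 holes.py top7
```

```text
t 10.7 S [-97.7  23.2] z 209.6 turn deg [-0.18  1.14 -1.62] shift mm [ 43.4 -24.2  88.8] F_S [-0.31 -0.52  0.94] grip 1.0
[283.1 195. ] 40 S mm [15.  44.7]
[327.1 203.3] 66 S mm [ 15.1 -44.9]
```

Emit:
{"method": "step_arm", "body": {
  "rows": [
    [[0,0.8,-1.5],[20,-12,5],87],
    [[0,0,0],[20,-12,15],87],
    [[0,0,0],[6,0,30],87],
    [[0,0,0],[0,0,30],87],
    [[0,0,0],[0,0,15],87],
    [[0,0,0],[0,0,0],87]
  ]
}}

```text
time: 11.25
position: [0.4467, 0.0111, 0.1159]
tool_rot: [0.371, 3.105, -0.002]
ft_force: [0.4, -0.2, 0.2]
grip_width: 0.996
```

```bash
python3 go.py -.135 0 .062
```

```text
t 11.25 S [-141.6    1.7] z 115.9 turn deg [-0.    0.84 -1.59] shift mm [-5.9 -1.5 53.9] F_S [ 0.43 -0.16  0.21] grip 0.996
```

Emit:
{"method": "step_arm", "body": {
  "rows": [
    [[0,0.8,-1.6],[0,-1,20],87],
    [[0,0,0],[0,0,18],87],
    [[0,0,0],[0,0,10],87],
    [[0,0,0],[0,0,5],87],
    [[0,0,0],[0,0,0],87]
  ]
}}

```text
time: 11.67
position: [0.4504, 0.0112, 0.0655]
tool_rot: [0.342, 3.118, 0.001]
ft_force: [-0.1, 0.4, -0.3]
grip_width: 0.996
```

```bash
python3 go.py -.12 0 .062
```

```text
t 11.67 S [-137.9    2.6] z 65.5 turn deg [ 0.08  0.3  -0.5 ] shift mm [-17.9  -2.4   3.6] F_S [-0.18  0.33 -0.26] grip 0.996
```

Emit:
{"method": "step_arm", "body": {
  "rows": [
    [[0,0.3,-0.6],[-4,-2,4],87],
    [[0,0,0],[-5,-1,0],87],
    [[0,0,0],[-5,0,0],87],
    [[0,0,0],[-3,0,0],87],
    [[0,0,0],[0,0,0],87]
  ]
}}

```text
time: 12.08
position: [0.4712, 0.0053, 0.066]
tool_rot: [0.329, 3.118, 0.005]
ft_force: [0.2, 0.0, 0.4]
grip_width: 0.996
```

```bash
python3 go.py -.115 0 .062; python3 holes.py top8
```

```text
t 12.08 S [-116.4    1.2] z 66.0 turn deg [ 0.23  0.34 -0.04] shift mm [-1.4 -1.2  4. ] F_S [0.19 0.09 0.45] grip 0.996
[283. 195.] 38 S mm [15.  44.8]
[327.1 203.4] 64 S mm [ 15.  -44.9]
```

Emit:
{"method": "step_arm", "body": {
  "rows": [
    [[0,0.3,0],[0,-1,4],87],
    [[0,0,0],[-2,0,1],87],
    [[0,0,0],[-2,0,0],87],
    [[0,0,0],[-2,0,0],87],
    [[0,0,0],[-2,0,0],87]
  ]
}}

```text
time: 12.55
position: [0.4733, 0.0042, 0.0597]
tool_rot: [-0.328, -3.113, -0.008]
ft_force: [-4.8, 1.1, 2.2]
grip_width: 1.0
```

```bash
python3 go.py -.105 0 .062; python3 holes.py top9
```

```text
t 12.55 S [-114.1    0.5] z 59.7 turn deg [ 0.22 -0.71 -0.01] shift mm [-9.1 -0.5 -2.5] F_S [-4.95  0.02  2.21] grip 1.0
[283.1 195.2] 40 S mm [14.7 44.7]
[327.3 203.4] 62 S mm [ 15.  -45.3]
```

Emit:
{"method": "step_arm", "body": {
  "rows": [
    [[0,-0.4,0],[-3,0,-1],87],
    [[0,0,0],[-3,0,0],87],
    [[0,0,0],[-3,0,0],87],
    [[0,0,0],[-3,0,0],87],
    [[0,0,0],[0,0,0],87]
  ]
}}

```text
time: 13.02
position: [0.4731, 0.0041, 0.0563]
tool_rot: [-0.324, -3.092, -0.007]
ft_force: [-2.2, 0.2, 1.3]
grip_width: 0.999
```

```bash
python3 go.py -.105 0 .062; python3 holes.py top10
```

```text
t 13.02 S [-114.3    0.4] z 56.3 turn deg [ 0.07 -1.87  0.06] shift mm [-9.1 -0.4 -6. ] F_S [-2.19 -0.25  1.31] grip 0.999
[283.1 195. ] 40 S mm [15.2 44.7]
[327.1 203.2] 63 S mm [ 15.4 -45. ]
```

Emit:
{"method": "step_arm", "body": {
  "rows": [
    [[0,-1.2,0],[0,0,-4],87],
    [[0,-0.7,0],[-3,0,-2],87],
    [[0,0,0],[-4,0,-1],87],
    [[0,-0.3,0],[-4,0,-1],87],
    [[0,0,0],[0,0,0],87]
  ]
}}

```text
time: 13.48
position: [0.4827, 0.0015, 0.0635]
tool_rot: [0.326, 3.118, -0.001]
ft_force: [-1.2, -0.1, -1.1]
grip_width: 0.996
```

```bash
python3 go.py -.105 0 .062; python3 holes.py top11
```

```text
t 13.48 S [-1.043e+02 -1.000e-01] z 63.5 turn deg [0.   0.39 0.07] shift mm [0.7 0.1 1.5] F_S [-1.15 -0.31 -1.05] grip 0.996
[283.8 191.7] 22 S mm [21.8 44.5]
[328.1 199.2] 50 S mm [ 23.5 -45.3]
```

Emit:
{"method": "step_arm", "body": {
  "rows": [
    [[0,0,0],[-3,0,0],87],
    [[0,-0.3,0],[-3,0,-0.5],87],
    [[0,0,0],[0,0,0],87]
  ]
}}

```text
time: 13.78
position: [0.4862, 0.0009, 0.0645]
tool_rot: [0.327, 3.12, -0.001]
ft_force: [-3.6, 0.7, 3.0]
grip_width: 1.002
```

```bash
python3 go.py -.1 0 .064; python3 holes.py top12; python3 -c "
from h import *
d=load('top12');cv2.imwrite('pics/top12c.png',cv2.resize(d['frame'][150:260,230:380,::-1],None,fx=5,fy=5,interpolation=cv2.INTER_CUBIC))"
```

```text
t 13.78 S [-100.8    0. ] z 64.5 turn deg [0.01 0.26 0.07] shift mm [-0.8 -0.   0.5] F_S [-3.64 -0.01  3.04] grip 1.002
[327.7 197.3] 21 S mm [ 27.2 -43.7]
```

View pics/top12c.png

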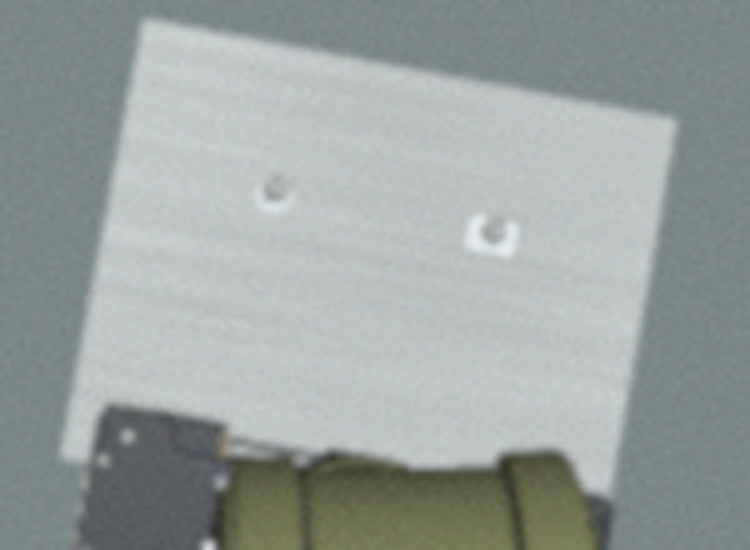

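Both pins now show at the far side of their holes, at crop (277,188) and (495,230), and they are centred in y. The pan needs a few more millimetres in x.

Emit:
{"method": "step_arm", "body": {
  "rows": [
    [[0,0,0],[-3,0,0],87],
    [[0,0,0],[-2,0,-0.5],87],
    [[0,0,0],[0,0,0],87]
  ]
}}

```text
time: 14.08
position: [0.4898, 0.0003, 0.0646]
tool_rot: [0.327, 3.124, 0.0]
ft_force: [-3.6, 1.7, 1.3]
grip_width: 1.001
```

```bash
cat > plane.py <<'E'
from pan import *
import sys
def plane(d):
    W=cloud(d); p=W[165:245,245:365].reshape(-1,3); p=p[(p[:,2]>.055)&(p[:,2]<.095)]
    S=np.c_[(p[:,:2]-O)@ex,(p[:,:2]-O)@ey]; k=(abs(S[:,0]-15)<1e9)&(abs(S[:,1])<.09)&(S[:,0]>-.06)&(S[:,0]<.07); p=p[k];S=S[k]
    A=np.c_[S,np.ones(len(S))]
    for _ in range(4):
        c=np.linalg.lstsq(A,p[:,2],rcond=None)[0]; r=p[:,2]-A@c; q=abs(r)<.005; A=A[q];p=p[q]
    print('pan top plane: slopes x,y',c[:2].round(4),'z at scale origin',c[2].round(4),len(p))
if __name__=='__main__': 
    plane(load('top0')) ; tag=sys.argv[1]; d=shot('top',tag); plane(d)
    cv2.imwrite(f'pics/{tag}c.png',cv2.resize(d['frame'][150:260,230:380,::-1],None,fx=5,fy=5,interpolation=cv2.INTER_CUBIC))
E
python3 go.py -.1 0 .064; python3 plane.py top13
```

```text
t 14.08 S [-97.2   0.2] z 64.6 turn deg [0.01 0.03 0.06] shift mm [ 2.8 -0.2  0.6] F_S [-3.86  0.89  1.3 ] grip 1.001
pan top plane: slopes x,y [ 0.1177 -0.0008] z at scale origin 0.0799 5571
pan top plane: slopes x,y [-0.0006 -0.0002] z at scale origin 0.0745 5553
```

View pics/top13c.png

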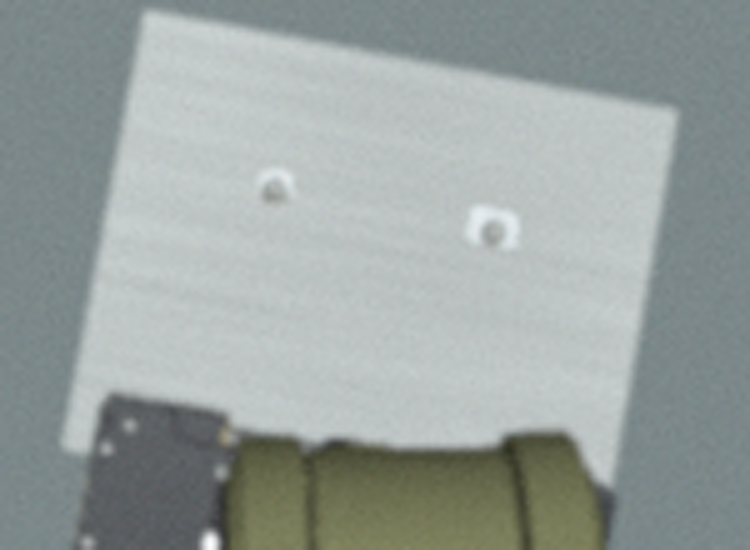

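The pan has dropped: slope is about 0 and its top is at 74.5 mm, where 74 is expected when seated. I'll back off, rise and close the fingers for the key.

Emit:
{"method": "step_arm", "body": {
  "rows": [
    [[0,0,0],[6,0,0],87],
    [[0,0,0],[12,0,0],87],
    [[0,0,0],[12,0,-5],87],
    [[0,0,0],[5,0,-20],0],
    [[0,0,0],[0,0,-30],0],
    [[0,0,0],[0,-20,-10],0],
    [[0,0,0],[0,-20,0],0],
    [[0,0,0],[0,-15,0],0],
    [[0,0,0],[0,0,0],0],
    [[0,0,0],[0,0,0],0]
  ]
}}

```text
time: 14.97
position: [0.4542, -0.0494, 0.1387]
tool_rot: [0.323, 3.087, 0.002]
ft_force: [0.9, 0.1, 0.1]
grip_width: 0.556
```

```bash
python3 go.py -.141 -.058 .09; python3 plane.py top14
python3 - <<'E'
from pan import *
d=load('top0')
# key centre check from first picture
uv=[(318,279)]
P=ray(d,uv,.046); print('key S',toS(P[0])*1e3)
E
```

```text
t 14.97 S [-121.6  -55.9] z 138.7 turn deg [0.28 2.15 0.08] shift mm [21.2 -2.3 48. ] F_S [0.81 0.31 0.06] grip 0.556
pan top plane: slopes x,y [ 0.1177 -0.0008] z at scale origin 0.0799 5571
pan top plane: slopes x,y [-0.0021 -0.0008] z at scale origin 0.0744 5685
key S [-140.21445544  -58.98231596]
```

View pics/top14c.png

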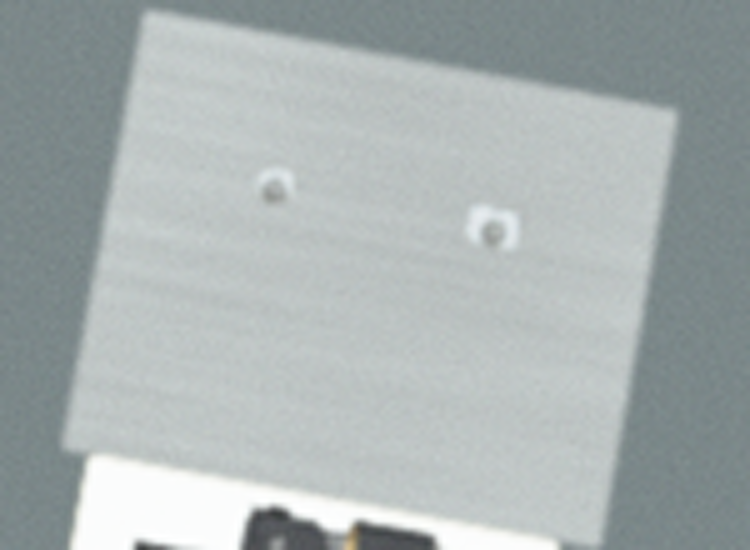

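The pan stays flat with the pins at crop (277,187) and (495,230), and the hand is off it. The key's measured position in the first image agrees with the given one to within 1 mm. Moving above the key.

Emit:
{"method": "step_arm", "body": {
  "rows": [
    [[0,1.2,0],[12,-2,0],0],
    [[0,1,0],[8,0,10],0],
    [[0,0,0],[3,0,20],0],
    [[0,0,0],[0,0,15],0],
    [[0,0,0],[0,0,0],0],
    [[0,0,0],[0,0,0],0]
  ]
}}

```text
time: 15.52
position: [0.4282, -0.0418, 0.0892]
tool_rot: [-0.316, -3.118, -0.008]
ft_force: [0.9, -0.0, -1.0]
grip_width: 0.057
```

```bash
python3 go.py -.141 -.058 .06
```

```text
t 15.52 S [-148.7  -53.9] z 89.2 turn deg [ 0.26 -0.44  0.45] shift mm [-7.9 -4.3 29.1] F_S [ 0.92  0.19 -0.96] grip 0.057
```

Emit:
{"method": "step_arm", "body": {
  "rows": [
    [[0,-0.4,0.4],[-5,-3,5],0],
    [[0,0,0],[-3,-1,10],0],
    [[0,0,0],[0,0,8],0],
    [[0,0,0],[0,0,3],0],
    [[0,0,0],[0,0,0],0]
  ]
}}

```text
time: 15.93
position: [0.4366, -0.0469, 0.0613]
tool_rot: [0.326, 3.124, 0.007]
ft_force: [-0.5, -0.2, 0.3]
grip_width: 0.003
```

```bash
python3 go.py -.141 -.058 .05
```

```text
t 15.93 S [-139.4  -57.1] z 61.3 turn deg [0.26 0.03 0.1 ] shift mm [ 1.7 -1.  11.3] F_S [-0.45 -0.25  0.26] grip 0.003
```

Emit:
{"method": "step_arm", "body": {
  "rows": [
    [[0,0,0],[0,0,3],0],
    [[0,0,0],[0,0,3],0],
    [[0,0,0],[0,0,3],0],
    [[0,0,0],[0,0,3],0]
  ]
}}

```text
time: 16.27
position: [0.4381, -0.0472, 0.0506]
tool_rot: [0.326, 3.122, 0.008]
ft_force: [-11.7, 0.7, 36.1]
grip_width: 0.005
```

```bash
python3 go.py -.141 -.058 .05
```

```text
t 16.27 S [-137.9  -57. ] z 50.6 turn deg [0.31 0.12 0.08] shift mm [ 3.1 -1.   0.5] F_S [-11.55  -1.78  36.12] grip 0.005
```

The key has bottomed out: fingertips at 42.6 mm, about 4 mm of travel, with 36 N. I'll ease off and hold briefly, then release.

Emit:
{"method": "step_arm", "body": {
  "rows": [
    [[0,0,0],[0,0,-0.5],0],
    [[0,0,0],[0,0,0],0]
  ]
}}

```text
time: 16.43
position: [0.4377, -0.0471, 0.0524]
tool_rot: [0.327, 3.124, 0.009]
ft_force: [-1.7, 0.5, 3.1]
grip_width: 0.005
```

```bash
python3 go.py -.141 -.058 .05; python3 plane.py top15
```

```text
t 16.43 S [-138.2  -57.1] z 52.4 turn deg [0.35 0.   0.07] shift mm [ 2.8 -1.   2.4] F_S [-1.73  0.11  3.06] grip 0.005
pan top plane: slopes x,y [ 0.1177 -0.0008] z at scale origin 0.0799 5571
pan top plane: slopes x,y [-0.0014  0.0003] z at scale origin 0.0745 5690
```

Emit:
{"method": "step_arm", "body": {
  "rows": [
    [[0,0,0],[0,0,1.5],0],
    [[0,0,0],[0,0,0.5],0],
    [[0,0,0],[0,0,0],0]
  ]
}}

```text
time: 16.73
position: [0.4379, -0.0472, 0.0517]
tool_rot: [0.327, 3.124, 0.011]
ft_force: [-2.7, -0.0, 4.1]
grip_width: 0.003
```

Emit:
{"method": "step_arm", "body": {
  "rows": [
    [[0,0,0],[0,0,-8],0],
    [[0,0,0],[0,0,-25],0],
    [[0,0,0],[0,0,-35],0],
    [[0,0,0],[0,0,-35],0],
    [[0,0,0],[0,0,-25],0],
    [[0,0,0],[0,0,0],0],
    [[0,0,0],[0,0,0],0]
  ]
}}

```text
time: 17.32
position: [0.4372, -0.0482, 0.1853]
tool_rot: [0.328, 3.123, 0.009]
ft_force: [0.3, -0.1, -0.9]
grip_width: 0.005
```

```bash
python3 go.py -.141 -.058 .16; python3 plane.py top16
python3 - <<'E'
from h import *
d=shot('scene','scene16'); a=load('scene0'); b=load('top16'); t=load('top0')
# moved-object check in top view
for n,(x0,y0,x1,y1) in dict(bottle=(155,150,205,200),weight=(200,250,226,275),tub=(405,175,472,240)).items():
    print(n, cv2.phaseCorrelate(t['frame'][y0:y1,x0:x1].mean(2).astype(np.float32),b['frame'][y0:y1,x0:x1].mean(2).astype(np.float32)))
E
```

```text
t 17.32 S [-138.5  -58.2] z 185.3 turn deg [0.34 0.04 0.01] shift mm [ 2.5  0.1 25.3] F_S [ 0.31 -0.01 -0.95] grip 0.005
pan top plane: slopes x,y [ 0.1177 -0.0008] z at scale origin 0.0799 5571
pan top plane: slopes x,y [-0.0028 -0.0006] z at scale origin 0.0745 5691
bottle ((-0.010183944504913, 0.03470804643331249), 0.9214386280059814)
weight ((0.40991001177884456, 0.3945303261147828), 0.8497757699754503)
tub ((0.04485645078045053, -0.01783569075536917), 0.9886949888350051)
```

View pics/scene16.png

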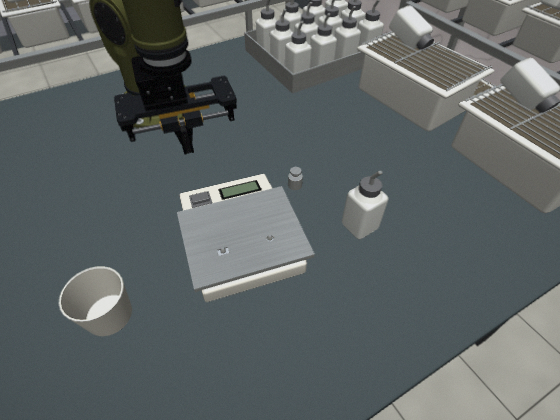

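View pics/top16.png

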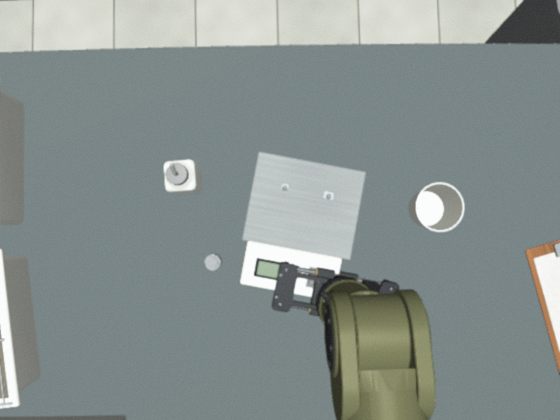

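The pan lies flat with a pin through each hole, at scene (223,251) and (270,238). The key is up and clear at (200,198), the hand is well above, and the tub, bottle and weight have not moved. Handing in.

```bash
python3 -c "
from bench import order
print(order.close_job())"
```

```text
the job is handed in; nothing more can be done
None
```

The pan is seated over both pins, the zero key has been pressed and released, and the job is handed in. It took about 17 s of the 72 s.

- **Pushing:** I squared the pan by pushing its near edge with both open fingertips. That left it about 6 mm too far left, so I pushed its left edge over. I then pushed the near edge forward until the pan dropped over the pins. The highest force I read while pushing was about 8 N.
- **Key:** With the hand off the pan, I pressed the zero key with closed fingers until it bottomed out, about 4 mm down. The force peaked at about 36 N, which is more than needed and close to the 40 N limit. I then pressed again lightly and released.
- **Last checks:**
  - **Pan:** its tilt was about 0.003 rad and its top was at 74.5 mm, against 74 mm when seated. A pin showed through each hole. Once the pins showed in the holes, I could not measure the hole-to-pin distance directly. It follows from the roughly 2 mm of play between pin and hole.
  - **Key and hand:** the key looked raised again in the last scene picture, though I did not measure its travel. The hand was about 11 cm above the pan.
  - **Other objects:** the tub and bottle showed no shift. The check weight's image offset was about 0.4 pixel (around 1 mm), which is within noise.

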